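# Open the turntable guard and nest the finished beaker

### The arm

A 6-joint arm with a two-finger parallel gripper is mounted at the origin on the work surface. World frame = base frame: x ahead of the robot, y to its left, z up, the work surface at z = 0. Lengths are in m, angles in rad, forces in N, time in s.
With the tool pointing down it reaches from about 0.35 to 0.85 m from the base axis. Payload 8.1 kg.
Tool frame: the origin (TCP) lies on the mounting face of the last link; the fingertips stand 186 mm ahead of it and the grasp point (between the pads) lies 167 mm ahead of it; z points along the fingers, y is the line along which they close (so a half turn about z gives the same grasp; the last joint's range is limited). The gripper opens to 93 mm and grips with 3 to 60 N. Pads are 15 mm wide; open, the fingers measure 128 mm over their backs; the gripper's body (75 mm by 188 mm) begins 65 mm behind the grasp point.
Start: joints at [1.232, 0.13, 1.488, -0, 1.523, -0.085], TCP at [0.151, 0.581, 0.405] pointing down, gripper open.
Joint ranges: [-2.96, 2.96], [-0.89, 2.26], [0.02, 2.5], [-1.34, 4.48], [0, 2.73], [-2.66, 2.66]. Speed limits (rad/s): [2.39, 2.39, 2.79, 3.14, 3.14, 3.14].

### API

Orientations are given as a rotation vector (axis times angle).
In Python, from plant import read_state, read_camera, camera_params, close_job gives the robot as it stands. The module is installed in compiled form; this text tells all that it offers.
- The arm moves only by the tool servo_tool, never from a script. Its argument "increments" is a list of rows, each an object with "slide": the shift along the tool's x, y, z in mm, a list of three; "dr": the turn, a rotation vector about the tool's x, y, z in rad, a list of three; "jaw": the closure, from 0 (fully open) to 1 (shut). In form: [{"slide": [x, y, z], "dr": [ax, ay, az], "jaw": jaw}, ...]. A call has 1 to 20 rows; each row is the pose to reach, as a shift and turn from the pose commanded when the call began, along the tool's axes at that moment; what a row does not reach only later rows make up. A row lasts 1/10 s, in which the tool goes at most 50 mm and 8.59 degrees, less where a joint would pass 70% of its speed; a pose out of reach is approached as far as the arm can. A call with a gripper value outside its range is refused whole. The fingers move at their own pace and stop on an object; "force" is the grip in N (left out, the last holds). Time passes only in rows, so rows that repeat a pose let the fingers close. It gives the time, the measured TCP pose, the force, the opening and the grip force at its end, in the units of the state.
- read_state(): the state, without advancing time (a new reading comes with each control period).
- read_camera(name): name is "scene" or "side" or "wrist"; returns (picture, depth): 400x640x3 uint8, red, green, blue; 400x640 float32, m along the optical axis (not along the pixel's ray), 0 where there is no reading.
- camera_params(name): a dict with "fx", "fy", "cx", "cy" (pixels), "rvec" (rotation vector, rad) and "tvec" (3), from world to camera coordinates, as OpenCV has them. Camera axes: x right, y down, z forward; pixel columns grow to the right and rows downward; lengths in m; the calibration is good to about 2 mm. A picture is of the moment at which its call begins: read the wrist's pose just before it. camera_params takes no time and is no camera call; for the wrist camera it gives the pose at the moment of the call.
- close_job(): hands the job in; it is judged then, once.
The state is a dict: "t": time; "q": joint angles; "dq": joint speeds; "joint_torque": joint torques, N m; "tool_pos": TCP position; "orientation": TCP orientation; "force": force on the tool from outside, world axes, zero at the start; "wrist_torque": the same for the moment, N m; "opening": finger opening in m; "gripper_force": force on a finger pad.
Only numpy, scipy, OpenCV 4.12 (cv2) and the standard library are available. Lean on these libraries where they do the work, as an engineer would, in place of code of your own. Each camera call takes 0.05 s, during which the arm holds its last target. There are 200 camera calls.

### The job

Swing the clear guard of the finishing turntable up by its yellow bar, past its balance point, so that it stays open on its own. Then take the pale wooden beaker off the turntable and nest it gently, upright, in the dark wooden beaker on the bench: let it settle fully into the taper with a light touch, without dropping it in or ramming it tight. Leave everything else on the bench alone and the guard open.

Things in the scene. Friction and masses are not known exactly. Their poses are not given: they have to be found in the camera images.
- turntable: finishing turntable: dark red base 150 (along x) x 170 x 43 mm bolted to the bench, with a steel and black rubber disc on it (top 57 mm above the bench). Origin: centre of its underside. Its x axis is along the guard's hinge, with a small handwheel on its -x side; the hinge is on its +y side, the guard's grab bar on its -y side; z up. It does not move in a run but stands elsewhere each time, turned up to about 13 degrees
- guard (a joint): opening angle of the clear half-round guard (radius 88 mm, 108 mm long along the hinge, yellow rims, 0.4 kg, freely swinging). 0 = shut over the disc; it grows as the bar side rises and goes over to the hinge side. Balance point about 1.17 rad: below it falls shut, beyond it falls open by itself onto its stop at 1.85 rad; no latch and hardly any friction
- guard_bar (a point): middle of the guard's yellow grab bar: round, 12 mm thick, 88 mm long, lying parallel to the hinge (turntable x), held by two arms 80 mm apart, 50 mm out from the guard's edge. It moves with the guard on a circle of 228 mm radius about the hinge; when shut it is 90 mm above the bench with free bench under it
- guard_hinge (a point): point on the guard's hinge axis, level with the middle of the bar; fixed on the turntable, 90 mm above the bench and 90 mm from its centre to the +y side. Axis along the turntable's x. Open on its stop, the guard stands beyond the hinge: its bar about 310 mm above the bench, its bulge reaching about 215 mm from the turntable's centre to the +y side; carry things round or over it
- beaker: pale wooden beaker, open at the top, 110 g or so, standing loose on the turntable's disc under the guard. 88 mm high; outside diameter 32 mm at the foot, widening evenly upward, with a straight band 62 mm in diameter around the top 22 mm; wall 5 mm. Origin: centre of its underside, z up to the mouth
- dark_beaker: dark wooden beaker of the same shape and size, loose on the bench. Origin: centre of its underside, z to the mouth. Mouth 49 mm wide inside, narrowing evenly to 25 mm at the inner floor. A beaker nested in it settles on the taper with its underside 31 to 41 mm above this one's (depending on how they are turned) and its band clear of this rim; the fit is stiff once the tapers touch
- wax_jar: bystander: amber glass jar with steel cap, 64 mm wide, 90 mm high; origin at its underside
- bowl: bystander: wooden bowl, 120 mm wide, 50 mm high; origin at its underside
- sanding_block: bystander: cork sanding block, 100 x 60 x 35 mm; origin at its underside
- blank: bystander: square wood blank, 60 x 140 x 60 mm; origin at its underside
- finial: bystander: turned wooden finial, 52 mm wide, 105 mm high; origin at its underside
- gouge: bystander: turning tool with wooden handle, lying, 200 mm long
- brush: bystander: hand brush, lying
Not all that is in view belongs to the job. Leave any green look-alike of the beaker alone. What is shaped like the dark_beaker but green is not meant.

How it is judged:
By the outcome, as a careful person would: the job done as asked, in the order asked, and still so for the second after the job is handed in, with the robot touching nothing.
It also fails if it takes over 67 s, if anything falls off the work surface, if the arm or the gripper's body presses on something with over 40 N, if the wrist force passes 120 N, or if a joint passes its speed limit or range.

## Working session

There is one attempt and no reset: what is moved stays moved. The work goes in short steps, Python scripts to look and compute and a tool call to move; the robot and the scene stay as the last step left them, time stands still between calls to the robot, and variables do not carry over. Pictures are saved under pics/ and viewed, at most 10 in all, crops included, and the job is handed in when it is done.

Besides the shell and the picture viewer there is one more tool, called after ">>>" as a command line: name --argument value ..., lists and objects as JSON in quotes. servo_tool: Moves the arm, as the interface text tells. Its arguments: {"type":"object","properties":{"increments":{"type":"array"},"force":{"type":"number"}},"required":["increments"]}

```bash
mkdir -p pics; cat > h.py <<'E'
import numpy as np,cv2
from plant import *
def cam(n):
    p=camera_params(n);im,d=read_camera(n)
    R=cv2.Rodrigues(np.array(p["rvec"],float))[0];t=np.array(p["tvec"],float)
    v,u=np.mgrid[:400,:640]
    P=np.stack([(u-p["cx"])/p["fx"]*d,(v-p["cy"])/p["fy"]*d,d],-1)
    W=(P-t)@R
    W[d==0]=np.nan
    return im,d,W
def save(n,im): cv2.imwrite(f"pics/{n}.png",im[...,::-1])
E
python3 - <<'E'
from h import *
s=read_state();print(s)
a=[]
for n in("scene","side"):
    im,d,W=cam(n);np.savez(f"{n}.npz",im=im,W=W);save(n+"0",im);p=camera_params(n);R=cv2.Rodrigues(np.array(p["rvec"],float))[0];print(n,-R.T@p["tvec"],R[2])
E
```

```text
{'t': 0.0, 'q': array([ 1.23159239e+00,  1.31146217e-01,  1.48925522e+00, -1.21331048e-05,
        1.52298883e+00, -8.53840624e-02]), 'dq': array([-0.00030174, -0.00093883, -0.00031197,  0.00268534,  0.00055736,
        0.00065091]), 'joint_torque': array([ 2.37862423e-04, -5.59842181e+01, -4.91763747e+01,  7.71148154e-02,
        3.51200905e-02, -1.54375148e-04]), 'tool_pos': array([0.15055901, 0.58057296, 0.40370928]), 'orientation': array([-3.97582430e-01, -3.11596208e+00,  2.76398341e-03]), 'force': array([ 0.89232306,  0.1186189 , -0.84149278]), 'wrist_torque': array([0.00562437, 0.01438046, 0.00084552]), 'gripper_force': 0.0, 'opening': 0.09292465086818204}
scene [ 1.40040822 -0.81395068  0.9277638 ] [-0.58104509  0.58550616 -0.56530447]
side [-0.21030634  1.01681938  1.19077259] [ 0.45345573 -0.59384711 -0.66462283]
```

View pics/scene0.png

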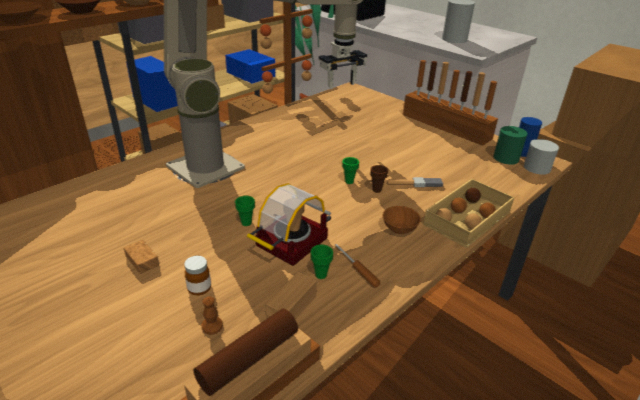

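View pics/side0.png

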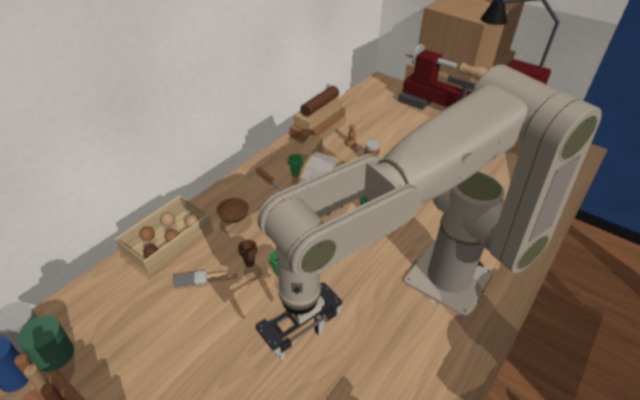

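The scene picture shows the turntable at about (290,235) with its yellow bar at (262,242). The dark beaker is at (379,178). Green look-alikes stand at (350,170), (245,210) and (321,260). In the side picture the dark beaker is at (248,252), while the arm hides part of the turntable.

```bash
python3 - <<'E'
from h import *
f=np.load("scene.npz");im=f["im"].astype(int);W=f["W"]
r,g,b=im[...,0],im[...,1],im[...,2]
box=np.zeros(r.shape,bool);box[175:270,230:345]=1
y=box&(r>150)&(g>110)&(b<70)&(r-g<90)&(W[...,2]>.05)
P=W[y];vu=np.argwhere(y)
lo=y.copy();lo[:,285:]=0;lo[:230]=0
for v,u in np.argwhere(lo)[::4]: print(u,v,W[v,u].round(3),end=';')
red=box&(r>60)&(g<30)&(b<40);R=W[red];print('\nred',len(R),np.nanmin(R,0),np.nanmax(R,0))
top=R[(abs(R[:,2]-.043)<.006)];print(len(top),cv2.minAreaRect((top[:,:2]*1000).astype(np.float32)))
hi=R[R[:,2]>.06];print('hi',len(hi),hi.mean(0),hi.min(0),hi.max(0))
def rim(u0,u1,v0,v1,n,Wk=W):
    Q=Wk[v0:v1,u0:u1].reshape(-1,3);Q=Q[(Q[:,2]>.07)&(Q[:,2]<.115)]
    c,rr=cv2.minEnclosingCircle((Q[:,:2]*1000).astype(np.float32));print(n,len(Q),c,rr,Q[:,2].max())
rim(368,390,160,196,'dark');rim(340,360,153,187,'green1');rim(234,257,193,228,'g2');rim(308,334,240,280,'g3')
rim(385,420,200,235,'bowl')
for n,(u,v) in dict(jar=(197,262),finial=(210,310),block=(142,255),bowl=(402,215),gh=(366,270),brush=(430,183)).items():print(n,W[v,u].round(3))
W2=np.load("side.npz")["W"];rim(235,262,235,270,'dark side',W2)
cv2.imwrite("pics/z.png",cv2.resize(f["im"][145:290,225:410,::-1],None,fx=4,fy=4,interpolation=cv2.INTER_CUBIC))
E
```

```text
247 234 [ 0.535 -0.207  0.095];248 235 [ 0.539 -0.207  0.095];248 236 [ 0.542 -0.209  0.094];252 236 [ 0.553 -0.204  0.097];252 237 [ 0.557 -0.207  0.098];251 238 [ 0.553 -0.207  0.092];255 238 [ 0.562 -0.201  0.094];254 239 [ 0.568 -0.209  0.098];258 239 [ 0.577 -0.202  0.1  ];257 240 [ 0.573 -0.202  0.094];257 241 [ 0.577 -0.205  0.095];261 241 [ 0.586 -0.199  0.097];261 242 [ 0.589 -0.201  0.096];261 243 [ 0.589 -0.201  0.093];265 243 [ 0.6   -0.196  0.097];264 244 [ 0.602 -0.201  0.097];268 244 [ 0.608 -0.192  0.095];267 245 [ 0.61  -0.197  0.096];266 246 [ 0.608 -0.199  0.093];270 246 [ 0.62  -0.195  0.098];270 247 [ 0.621 -0.196  0.095];
red 223 [ 0.50394569 -0.16132752  0.00230269] [0.63863658 0.02461414 0.09331432]
204 ((561.2393798828125, -63.617698669433594), (136.31581115722656, 165.03549194335938), 7.208918571472168)
hi 11 [ 0.61801646 -0.0842873   0.07664888] [ 0.6082854  -0.16132752  0.06207857] [0.63027691 0.01947626 0.09331432]
dark 185 (550.0269775390625, 351.7603759765625) 34.58162307739258 0.09131729968489799
green1 176 (444.8830871582031, 322.907470703125) 35.18109893798828 0.09159845207712557
g2 244 (432.9535827636719, -125.05748748779297) 79.27006530761719 0.0920695443839065
g3 315 (722.6356811523438, -102.6086196899414) 33.29031753540039 0.09305766617004323Traceback (most recent call last):
  File "<stdin>", line 16, in <module>
  File "<stdin>", line 14, in rim
    return umr_maximum(a, axis, None, out, keepdims, initial, where)
ValueError: zero-size array to reduction operation maximum which has no identity
```

```bash
cat >> h.py <<'E'
from scipy.spatial.transform import Rotation as Ro
YAW=np.radians(7.2);X=np.array([np.cos(YAW),np.sin(YAW),0]);Y=np.array([-X[1],X[0],0]);Z=np.array([0,0,1.])
BAR=np.array([.5775,-.1975,.090]);HIN=BAR+.228*Y
def Rt(a,yc):  # approach a, closing yc
    return Ro.from_matrix(np.c_[np.cross(yc,a),yc,a])
def tilt(deg,sg=-1): # approach leaning to +Y by deg
    c,s=np.cos(np.radians(deg)),np.sin(np.radians(deg))
    return Rt(s*Y-c*Z,sg*(c*Y+s*Z))
def rel(p0,R0,p,R):
    return (R0.inv().apply(p-p0)*1000).round(1),(R0.inv()*R).as_rotvec().round(3)
def now(): s=read_state();return s["tool_pos"],Ro.from_rotvec(s["orientation"])
def tcp(g,R): return g-.167*R.apply([0,0,1])
E
python3 - <<'E'
from h import *
p,R=now();T=tilt(35);b=tcp(BAR,T)
print(rel(p,R,tcp(BAR,T)-.10*T.apply([0,0,1]),T), rel(p,R,p,tilt(0)))
print(rel(b,T,b+[0,0,0],T))
# via
print(rel(p,R,np.array([.50,.1,.50]),tilt(0)))
W2=np.load("side.npz")["W"];Q=W2[235:270,235:262].reshape(-1,3);Q=Q[(Q[:,2]>.075)&(Q[:,2]<.1)];print(cv2.minEnclosingCircle((Q[:,:2]*1000).astype(np.float32)),len(Q))
W=np.load("scene.npz")["W"];
for n,(u,v) in dict(jar=(197,262),finial=(210,310),block=(142,250),bowl=(402,215),gh=(366,270),brush=(430,183)).items():print(n,W[v,u].round(3))
E
```

```text
(array([-665.4, -788.1,   96.3]), array([0.16 , 0.837, 2.646])) (array([0., 0., 0.]), array([-1.000e-03,  2.000e-03,  2.762e+00]))
(array([0., 0., 0.]), array([0., 0., 0.]))
(array([-458.9, -377.6,  -95.6]), array([-1.000e-03,  2.000e-03,  2.762e+00]))
((546.2066650390625, 356.6092224121094), 33.35961151123047) 191
jar [ 0.533 -0.369  0.089]
finial [ 0.681 -0.431  0.073]
block [ 0.328 -0.426  0.036]
bowl [0.721 0.273 0.023]
gh [ 0.813 -0.014  0.026]
brush [0.665 0.515 0.016]
```

```bash
python3 - <<'E'
from h import *
p,R=now();T=tilt(20)
print(rel(p,R,tcp(BAR,T)-.10*T.apply([0,0,1]),T))
E
```

```text
(array([-642.5, -730.7,   64. ]), array([0.092, 0.483, 2.724]))
```

>>> servo_tool --increments '[{"slide": [-459,-378,-96],"dr": [0,0,2.762],"jaw": 0.6},{"slide": [-459,-378,-96],"dr": [0,0,2.762],"jaw": 0.6},{"slide": [-459,-378,-96],"dr": [0,0,2.762],"jaw": 0.6},{"slide": [-459,-378,-96],"dr": [0,0,2.762],"jaw": 0.6},{"slide": [-459,-378,-96],"dr": [0,0,2.762],"jaw": 0.6},{"slide": [-459,-378,-96],"dr": [0,0,2.762],"jaw": 0.6},{"slide": [-459,-378,-96],"dr": [0,0,2.762],"jaw": 0.6},{"slide": [-459,-378,-96],"dr": [0,0,2.762],"jaw": 0.6},{"slide": [-459,-378,-96],"dr": [0,0,2.762],"jaw": 0.6},{"slide": [-459,-378,-96],"dr": [0,0,2.762],"jaw": 0.6},{"slide": [-459,-378,-96],"dr": [0,0,2.762],"jaw": 0.6},{"slide": [-459,-378,-96],"dr": [0,0,2.762],"jaw": 0.6},{"slide": [-459,-378,-96],"dr": [0,0,2.762],"jaw": 0.6},{"slide": [-459,-378,-96],"dr": [0,0,2.762],"jaw": 0.6},{"slide": [-459,-378,-96],"dr": [0,0,2.762],"jaw": 0.6},{"slide": [-459,-378,-96],"dr": [0,0,2.762],"jaw": 0.6},{"slide": [-459,-378,-96],"dr": [0,0,2.762],"jaw": 0.6},{"slide": [-459,-378,-96],"dr": [0,0,2.762],"jaw": 0.6},{"slide": [-459,-378,-96],"dr": [0,0,2.762],"jaw": 0.6},{"slide": [-459,-378,-96],"dr": [0,0,2.762],"jaw": 0.6}]'

```text
t: 2.1
tool_pos: [0.5, 0.0996, 0.5003]
orientation: [3.135, 0.196, -0.001]
force: [0.9, -0.0, -0.5]
opening: 0.0368
gripper_force: 0.0
```

```bash
python3 - <<'E'
from h import *
p,R=now();T=tilt(20);a=T.apply([0,0,1])
print(rel(p,R,tcp(BAR,T)-.10*a,T),rel(p,R,tcp(BAR,T),T))
im,d,W=cam("wrist");np.savez("wrist.npz",im=im,W=W);save("w0",im)
P=camera_params("wrist");Rc=cv2.Rodrigues(np.array(P["rvec"],float))[0];print(R.inv().apply(-Rc.T@P["tvec"]-p),R.inv().apply(Rc[2]))
E
```

```text
(array([ 40.1, 395.8, 159.3]), array([ 0.349,  0.001, -0.001])) (array([ 40.2, 361.6, 253.3]), array([ 0.349,  0.001, -0.001]))
[8.19901331e-02 5.14234076e-05 2.05407842e-02] [-2.92089009e-01 -5.42325810e-04  9.56390985e-01]
```

View pics/w0.png

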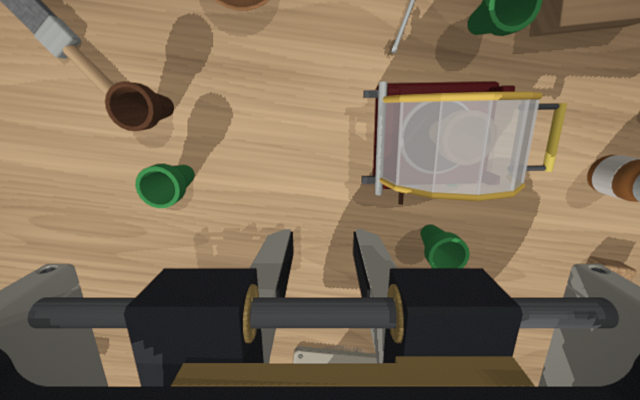

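The wrist view shows the bar from about (562,106) to (549,168), the guard and disc around (450,140), the dark beaker's mouth at (135,105), and green look-alikes at (163,186) and (445,250).

```bash
python3 - <<'E'
from h import *
f=np.load("wrist.npz");im=f["im"].astype(int);W=f["W"]
r,g,b=im[...,0],im[...,1],im[...,2]
m=(r>110)&(g>80)&(b<80)&(W[...,2]>.08)&(W[...,2]<.11);m[:,:543]=0;m[:,570:]=0;m[:100]=0;m[175:]=0
P=W[m];Q=P-HIN;t=np.c_[Q@X,Q@Y,Q[:,2]];print(len(P),t.min(0),t.max(0),t.mean(0),np.degrees(np.polyfit(t[:,0],t[:,1],1)[0]))
# dark beaker rim
Q=W[75:135,95:180].reshape(-1,3);Q=Q[(Q[:,2]>.083)&(Q[:,2]<.095)];print(cv2.minEnclosingCircle((Q[:,:2]*1000).astype(np.float32)),len(Q))
E
```

```text
530 [-0.03596009 -0.2320116  -0.00401742] [ 0.04478571 -0.21316461  0.00656767] [ 0.00958158 -0.22423027  0.00319217] 0.0008863790483026551
((549.3384399414062, 357.23468017578125), 31.317827224731445) 895
```

>>> servo_tool --increments '[{"slide": [40,396,159],"dr": [0.349,0,0],"jaw": 0.6},{"slide": [40,396,159],"dr": [0.349,0,0],"jaw": 0.6},{"slide": [40,396,159],"dr": [0.349,0,0],"jaw": 0.6},{"slide": [40,396,159],"dr": [0.349,0,0],"jaw": 0.6},{"slide": [40,396,159],"dr": [0.349,0,0],"jaw": 0.6},{"slide": [40,396,159],"dr": [0.349,0,0],"jaw": 0.6},{"slide": [40,396,159],"dr": [0.349,0,0],"jaw": 0.6},{"slide": [40,396,159],"dr": [0.349,0,0],"jaw": 0.6},{"slide": [40,396,159],"dr": [0.349,0,0],"jaw": 0.6},{"slide": [40,396,159],"dr": [0.349,0,0],"jaw": 0.6},{"slide": [40,396,159],"dr": [0.349,0,0],"jaw": 0.6}]'

```text
t: 3.25
tool_pos: [0.5892, -0.2884, 0.3409]
orientation: [-2.786, -0.176, 0.032]
force: [0.2, 0.6, 0.4]
opening: 0.0372
gripper_force: 0.0
```

>>> servo_tool --increments '[{"slide": [0,0,40],"dr": [0,0,0],"jaw": 0.6},{"slide": [0,0,70],"dr": [0,0,0],"jaw": 0.6},{"slide": [0,0,90],"dr": [0,0,0],"jaw": 0.6},{"slide": [0,0,102],"dr": [0,0,0],"jaw": 0.6},{"slide": [0,0,102],"dr": [0,0,0],"jaw": 0.6},{"slide": [0,0,102],"dr": [0,0,0],"jaw": 1},{"slide": [0,0,102],"dr": [0,0,0],"jaw": 1},{"slide": [0,0,102],"dr": [0,0,0],"jaw": 1},{"slide": [0,0,102],"dr": [0,0,0],"jaw": 1},{"slide": [0,0,102],"dr": [0,0,0],"jaw": 1}]' --force 15

```text
t: 4.25
tool_pos: [0.5854, -0.2537, 0.2472]
orientation: [-2.787, -0.176, 0.029]
force: [-1.4, 1.9, 5.6]
opening: 0.0115
gripper_force: 15.0
```

```bash
python3 - <<'E'
from h import *
s=read_state();print(s["opening"],s["gripper_force"],s["force"])
p,R=now();g=p+.167*R.apply([0,0,1]);print(g,g-BAR)
v=g-HIN;th0=np.arctan2(v[2],-(v@Y));print(th0,np.hypot(v@Y,v[2]))
for th in np.linspace(0,1.76,19)[1:]:
    T=tilt(20*(1-th/1.76));G=HIN-.228*(np.cos(th)*Y-np.sin(th)*Z)+X*((g-HIN)@X)
    a,b=rel(p,R,tcp(G,T),T);print(round(th,2),a,b)
E
```

```text
0.011533087264712857 14.991683810949326 [-1.35217045  1.85498644  5.58915606]
[ 0.57843725 -0.19698524  0.09029707] [0.00093725 0.00051476 0.00029707]
0.0013051713142742222 0.2276069637284922
0.1 [  0.3 -11.4 -20.4] [-0.019 -0.001  0.001]
0.2 [  0.3 -25.2 -39.9] [-0.039 -0.001  0.001]
0.29 [  0.3 -40.9 -58.2] [-0.058 -0.001  0.001]
0.39 [  0.4 -58.4 -75.1] [-0.078 -0.001  0.001]
0.49 [  0.4 -77.4 -90.6] [-0.097 -0.001  0.001]
0.59 [   0.4  -97.9 -104.3] [-0.116 -0.001  0.001]
0.68 [   0.5 -119.7 -116.2] [-0.136 -0.001  0.001]
0.78 [   0.5 -142.6 -126.2] [-0.155 -0.001  0.001]
0.88 [   0.5 -166.4 -134.2] [-0.175 -0.001  0.001]
0.98 [   0.5 -190.9 -140. ] [-0.194 -0.001  0.   ]
1.08 [   0.5 -215.9 -143.7] [-0.213 -0.001  0.   ]
1.17 [   0.6 -241.3 -145.1] [-0.233 -0.001  0.   ]
1.27 [   0.6 -266.7 -144.3] [-0.252 -0.001  0.   ]
1.37 [   0.6 -292.  -141.3] [-0.272 -0.001  0.   ]
1.47 [   0.6 -317.  -136. ] [-0.291 -0.001  0.   ]
1.56 [   0.6 -341.4 -128.6] [-0.31  -0.001  0.   ]
1.66 [   0.6 -365.1 -119.1] [-0.33  -0.001  0.   ]
1.76 [   0.6 -387.8 -107.6] [-0.349 -0.001  0.   ]
```

>>> servo_tool --increments '[{"slide": [0,-11.4,-20.4],"dr": [-0.019,0,0],"jaw": 1},{"slide": [0,-25.2,-39.9],"dr": [-0.039,0,0],"jaw": 1},{"slide": [0,-40.9,-58.2],"dr": [-0.058,0,0],"jaw": 1},{"slide": [0,-58.4,-75.1],"dr": [-0.078,0,0],"jaw": 1},{"slide": [0,-77.4,-90.6],"dr": [-0.097,0,0],"jaw": 1},{"slide": [0,-97.9,-104.3],"dr": [-0.116,0,0],"jaw": 1},{"slide": [0,-119.7,-116.2],"dr": [-0.136,0,0],"jaw": 1},{"slide": [0,-142.6,-126.2],"dr": [-0.155,0,0],"jaw": 1},{"slide": [0,-166.4,-134.2],"dr": [-0.175,0,0],"jaw": 1},{"slide": [0,-190.9,-140],"dr": [-0.194,0,0],"jaw": 1},{"slide": [0,-215.9,-143.7],"dr": [-0.213,0,0],"jaw": 1},{"slide": [0,-241.3,-145.1],"dr": [-0.233,0,0],"jaw": 1},{"slide": [0,-266.7,-144.3],"dr": [-0.252,0,0],"jaw": 1},{"slide": [0,-292,-141.3],"dr": [-0.272,0,0],"jaw": 1},{"slide": [0,-317,-136],"dr": [-0.291,0,0],"jaw": 1},{"slide": [0,-341.4,-128.6],"dr": [-0.31,0,0],"jaw": 1},{"slide": [0,-365.1,-119.1],"dr": [-0.33,0,0],"jaw": 1},{"slide": [0,-387.8,-107.6],"dr": [-0.349,0,0],"jaw": 1},{"slide": [0,-387.8,-107.6],"dr": [-0.349,0,0],"jaw": 1}]'

```text
t: 6.15
tool_pos: [0.5429, 0.0742, 0.4802]
orientation: [-3.134, -0.202, 0.001]
force: [-4.2, 0.1, 5.1]
opening: 0.0114
gripper_force: 15.0
```

```bash
python3 - <<'E'
from h import *
s=read_state();print(s["opening"],s["gripper_force"],s["force"])
p,R=now();g=p+.167*R.apply([0,0,1]);v=g-HIN;print(g,np.arctan2(v[2],-(v@Y)),np.hypot(v@Y,v[2]))
im,d,W=cam("scene");save("scene1",im);np.savez("scene1.npz",im=im,W=W)
E
```

```text
0.011370594376389154 14.999673217535019 [-4.15533438  0.1205424   5.07483627]
[0.54282254 0.0743681  0.31323901] 1.7743125181747383 0.22794331426420816
```

View pics/scene1.png

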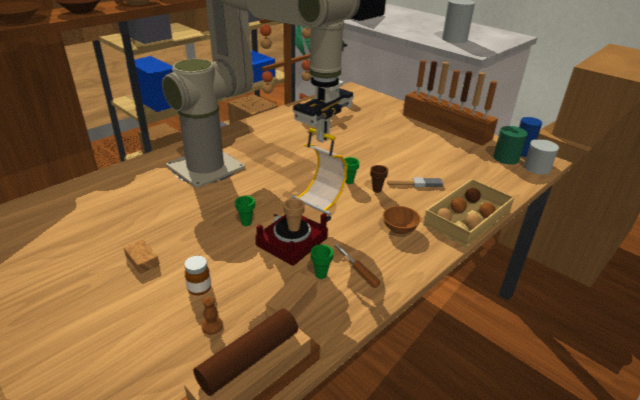

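The guard is at 1.77 rad, held by its bar at (320,135). The pale beaker stands on the disc, its mouth at (294,205). I'll release the bar and lift clear.

>>> servo_tool --increments '[{"slide": [0,0,0],"dr": [0,0,0],"jaw": 0.7},{"slide": [0,0,0],"dr": [0,0,0],"jaw": 0.5},{"slide": [0,0,0],"dr": [0,0,0],"jaw": 0.3},{"slide": [0,0,0],"dr": [0,0,0],"jaw": 0.2},{"slide": [0,0,0],"dr": [0,0,0],"jaw": 0.2},{"slide": [0,0,0],"dr": [0,0,0],"jaw": 0.2},{"slide": [0,0,-30],"dr": [0,0,0],"jaw": 0.2},{"slide": [0,0,-70],"dr": [0,0,0],"jaw": 0.2},{"slide": [0,0,-100],"dr": [0,0,0],"jaw": 0},{"slide": [0,0,-100],"dr": [0,0,0],"jaw": 0}]'

```text
t: 7.2
tool_pos: [0.5438, 0.0712, 0.5856]
orientation: [3.135, 0.197, 0.014]
force: [0.8, 0.4, 0.0]
opening: 0.0858
gripper_force: 0.0
```

```bash
python3 - <<'E'
from h import *
f=np.load("scene1.npz");W=f["W"]
Q=W[190:240,275:312].reshape(-1,3);Q=Q[(Q[:,2]>.12)&(Q[:,2]<.155)];c,r=cv2.minEnclosingCircle((Q[:,:2]*1000).astype(np.float32));print(c,r,len(Q),Q[:,2].max())
p,R=now()
c=np.array([*c,0])/1000;G=c+[0,0,.137]
for sg in(1,-1):
    T=Rt(-Z,sg*X);print(sg,rel(p,R,tcp(G+[0,0,.15],T),T),Ro.as_rotvec(T))
print((c-HIN)@X,(c-HIN)@Y+.09, read_state()["q"],p)
E
```

```text
(566.098876953125, -63.405357360839844) 33.404441833496094 312 0.14978395969337838
1 (array([  4.1, 136.2, 131.8]), array([ 0.008, -0.006, -1.571])) [2.0775725  2.35654343 0.        ]
-1 (array([  4.1, 136.2, 131.8]), array([-0.006, -0.008,  1.571])) [ 2.35654343 -2.0775725   0.        ]
0.0054952933793157525 -0.0035337940524486355 [ 3.68298636e-02 -1.41465767e-02  1.31217664e+00 -3.10626447e-04
  1.83452591e+00  1.48213785e+00] [0.5437897  0.07121408 0.58557528]
```

>>> servo_tool --increments '[{"slide": [4,136,0],"dr": [0,0,-1.571],"jaw": 0},{"slide": [4,136,0],"dr": [0,0,-1.571],"jaw": 0},{"slide": [4,136,0],"dr": [0,0,-1.571],"jaw": 0},{"slide": [4,136,0],"dr": [0,0,-1.571],"jaw": 0},{"slide": [4,136,0],"dr": [0,0,-1.571],"jaw": 0},{"slide": [4,136,30],"dr": [0,0,-1.571],"jaw": 0},{"slide": [4,136,60],"dr": [0,0,-1.571],"jaw": 0},{"slide": [4,136,100],"dr": [0,0,-1.571],"jaw": 0},{"slide": [4,136,132],"dr": [0.008,-0.006,-1.571],"jaw": 0},{"slide": [4,136,132],"dr": [0.008,-0.006,-1.571],"jaw": 0},{"slide": [4,136,132],"dr": [0.008,-0.006,-1.571],"jaw": 0},{"slide": [4,136,132],"dr": [0.008,-0.006,-1.571],"jaw": 0},{"slide": [4,136,132],"dr": [0.008,-0.006,-1.571],"jaw": 0}]'

```text
t: 8.5
tool_pos: [0.5649, -0.0631, 0.4474]
orientation: [-2.076, -2.348, 0.009]
force: [0.2, 0.9, 0.0]
opening: 0.0935
gripper_force: 0.0
```

```bash
python3 - <<'E'
from h import *
p,R=now()
im,d,W=cam("wrist");save("w1",im)
Q=W.reshape(-1,3);Q=Q[(np.hypot(Q[:,0]-.566,Q[:,1]+.063)<.06)&(Q[:,2]>.138)&(Q[:,2]<.152)]
c,r=cv2.minEnclosingCircle((Q[:,:2]*1000).astype(np.float32));print(c,r,len(Q),np.median(Q[:,2]))
c=np.array([*c,0])/1000;T=Rt(-Z,X);print(rel(p,R,tcp(c+[0,0,.137],T),T))
im,d,W=cam("scene");save("scene2",im)
E
```

```text
(565.927490234375, -58.66181182861328) 30.888813018798828 1289 0.1438977734373987
(array([  4.1,   2.9, 143.3]), array([-0.009, -0.001, -0.003]))
```

View pics/w1.png

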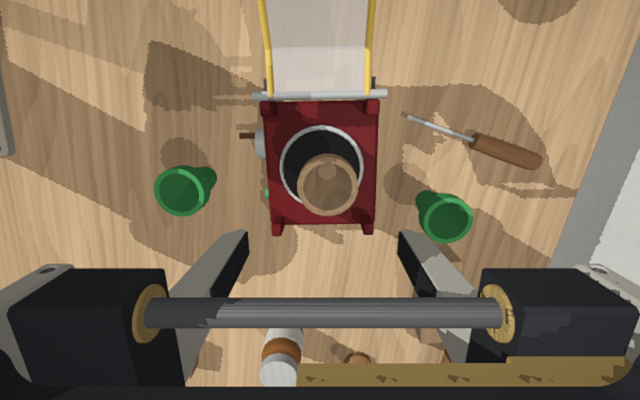

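View pics/scene2.png

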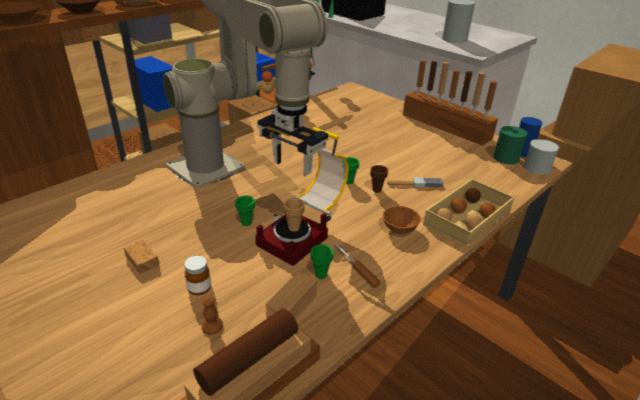

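Both pictures show the guard standing open on its own with its bar at (325,132) in the scene view. The wrist view shows the beaker's mouth at (327,184), between the open fingers and with free space around it. I'll grasp it now.

>>> servo_tool --increments '[{"slide": [4,3,40],"dr": [-0.009,0,0],"jaw": 0},{"slide": [4,3,80],"dr": [-0.009,0,0],"jaw": 0},{"slide": [4,3,115],"dr": [-0.009,0,0],"jaw": 0},{"slide": [4,3,135],"dr": [-0.009,0,0],"jaw": 0},{"slide": [4,3,143],"dr": [-0.009,0,0],"jaw": 0},{"slide": [4,3,143],"dr": [-0.009,0,0],"jaw": 0},{"slide": [4,3,143],"dr": [-0.009,0,0],"jaw": 0.2},{"slide": [4,3,143],"dr": [-0.009,0,0],"jaw": 0.3},{"slide": [4,3,143],"dr": [-0.009,0,0],"jaw": 0.4},{"slide": [4,3,143],"dr": [-0.009,0,0],"jaw": 0.5},{"slide": [4,3,143],"dr": [-0.009,0,0],"jaw": 0.5},{"slide": [4,3,143],"dr": [-0.009,0,0],"jaw": 0.5},{"slide": [4,3,143],"dr": [-0.009,0,0],"jaw": 0.5}]' --force 12

```text
t: 9.9
tool_pos: [0.5664, -0.0587, 0.3053]
orientation: [2.077, 2.357, 0.002]
force: [-0.7, 0.3, 5.9]
opening: 0.062
gripper_force: 12.0
```

```bash
python3 - <<'E'
from h import *
p,R=now();s=read_state();print(p,R.apply([0,0,1]),s["opening"],s["gripper_force"],s["force"])
E
```

```text
[ 0.5663779  -0.0586892   0.30534965] [ 0.00110411  0.00100622 -0.99999888] 0.062049642063720684 12.000471570063382 [-0.70107926  0.25097302  5.85378916]
```

>>> servo_tool --increments '[{"slide": [0,0,-8],"dr": [0,0,0],"jaw": 0.5},{"slide": [0,0,-25],"dr": [0,0,0],"jaw": 0.5},{"slide": [0,0,-50],"dr": [0,0,0],"jaw": 0.5},{"slide": [0,0,-80],"dr": [0,0,0],"jaw": 0.5},{"slide": [0,0,-110],"dr": [0,0,0],"jaw": 0.5},{"slide": [0,0,-140],"dr": [0,0,0],"jaw": 0.5},{"slide": [0,0,-170],"dr": [0,0,0],"jaw": 0.5},{"slide": [0,0,-200],"dr": [0,0,0],"jaw": 0.5},{"slide": [0,0,-230],"dr": [0,0,0],"jaw": 0.5},{"slide": [0,0,-260],"dr": [0,0,0],"jaw": 0.5},{"slide": [0,0,-285],"dr": [0,0,0],"jaw": 0.5},{"slide": [0,0,-305],"dr": [0,0,0],"jaw": 0.5},{"slide": [0,0,-315],"dr": [0,0,0],"jaw": 0.5},{"slide": [0,0,-315],"dr": [0,0,0],"jaw": 0.5},{"slide": [0,0,-315],"dr": [0,0,0],"jaw": 0.5}]'

```text
t: 11.4
tool_pos: [0.5663, -0.059, 0.6184]
orientation: [-2.076, -2.355, -0.0]
force: [0.6, 0.7, -1.5]
opening: 0.0624
gripper_force: 12.0
```

```bash
python3 - <<'E'
from h import *
p,R=now();s=read_state();print(p,s["opening"],s["force"],s["q"])
T=Rt(-Z,X)
print(rel(p,R,np.array([.5493,.3572,.62]),T))
E
```

```text
[ 0.56628901 -0.05904831  0.61841227] 0.062396613019708065 [ 0.62545619  0.73022973 -1.45683914] [-1.94351324e-01  6.61579298e-02  1.17035471e+00  1.27785800e-03
  1.90689243e+00 -3.19897224e-01]
(array([415.1,  35.4,  -0.9]), array([-0.001, -0.002,  0.   ]))
```

>>> servo_tool --increments '[{"slide": [20,2,0],"dr": [0,0,0],"jaw": 0.5},{"slide": [50,4,0],"dr": [0,0,0],"jaw": 0.5},{"slide": [85,7,0],"dr": [0,0,0],"jaw": 0.5},{"slide": [120,10,0],"dr": [0,0,0],"jaw": 0.5},{"slide": [155,13,0],"dr": [0,0,0],"jaw": 0.5},{"slide": [190,16,0],"dr": [0,0,0],"jaw": 0.5},{"slide": [225,19,0],"dr": [0,0,0],"jaw": 0.5},{"slide": [260,22,0],"dr": [0,0,0],"jaw": 0.5},{"slide": [295,25,0],"dr": [0,0,0],"jaw": 0.5},{"slide": [330,28,0],"dr": [0,0,0],"jaw": 0.5},{"slide": [365,31,0],"dr": [0,0,0],"jaw": 0.5},{"slide": [395,34,0],"dr": [0,0,0],"jaw": 0.5},{"slide": [410,35,30],"dr": [0,0,0],"jaw": 0.5},{"slide": [415,35,70],"dr": [0,0,0],"jaw": 0.5},{"slide": [415,35,110],"dr": [0,0,0],"jaw": 0.5},{"slide": [415,35,140],"dr": [0,0,0],"jaw": 0.5},{"slide": [415,35,165],"dr": [0,0,0],"jaw": 0.5},{"slide": [415,35,180],"dr": [0,0,0],"jaw": 0.5},{"slide": [415,35,180],"dr": [0,0,0],"jaw": 0.5}]'

```text
t: 13.3
tool_pos: [0.548, 0.3569, 0.4358]
orientation: [-2.075, -2.354, 0.009]
force: [-0.3, -0.3, -1.4]
opening: 0.0621
gripper_force: 12.0
```

```bash
python3 - <<'E'
from h import *
p,R=now();s=read_state();print(p,R.as_rotvec(),s["opening"],s["force"])
im,d,W=cam("wrist");save("w2",im);np.savez("w2.npz",im=im,W=W)
Q=W.reshape(-1,3);q=Q[(np.hypot(Q[:,0]-.549,Q[:,1]-.357)<.05)]
for lo,hi in((.08,.096),(.25,.29)):
    k=q[(q[:,2]>lo)&(q[:,2]<hi)]
    if len(k): print(cv2.minEnclosingCircle((k[:,:2]*1000).astype(np.float32)),len(k),k[:,2].max(),k.min(0),k.max(0))
i2,d2,W2=cam("side");Q=W2.reshape(-1,3);q=Q[(np.hypot(Q[:,0]-.549,Q[:,1]-.357)<.05)]
for lo,hi in((.08,.096),(.185,.25)):
    k=q[(q[:,2]>lo)&(q[:,2]<hi)]
    if len(k): print('side',cv2.minEnclosingCircle((k[:,:2]*1000).astype(np.float32)),len(k),k[:,2].min(),k[:,2].max())
E
```

```text
[0.54803098 0.35694111 0.43581944] [-2.07506585 -2.35447712  0.00852811] 0.062058003429164565 [-0.31632142 -0.29162082 -1.37174131]
((548.4179077148438, 357.85394287109375), 30.84821128845215) 792 0.08941892125607616 [0.51811798 0.33408977 0.08006823] [0.57892145 0.38846097 0.08941892]
((546.2257690429688, 365.0980224609375), 47.000694274902344) 8843 0.28999872452122055 [0.49959705 0.33165704 0.25000855] [0.5928545  0.38746142 0.28999872]
side ((546.6618041992188, 356.41680908203125), 32.997032165527344) 150 0.08002518615615352 0.09591643695058913
side ((547.099853515625, 355.2115173339844), 25.757436752319336) 163 0.19070844999139133 0.24989141380576055
```

View pics/w2.png

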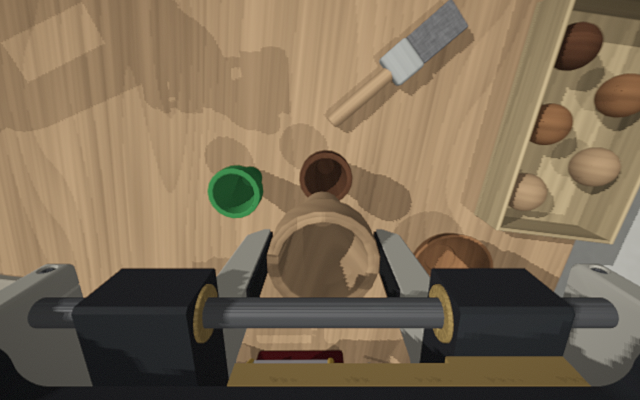

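The wrist view shows the pale beaker held upright and straight above the dark beaker's mouth at (326,176), with the green one clear at (235,191). They are aligned to about 1 mm. I'll lower it.

>>> servo_tool --increments '[{"slide": [1,0,30],"dr": [0,0,0],"jaw": 0.5},{"slide": [1,0,60],"dr": [0,0,0],"jaw": 0.5},{"slide": [1,0,80],"dr": [0,0,0],"jaw": 0.5},{"slide": [1,0,92],"dr": [0,0,0],"jaw": 0.5},{"slide": [1,0,102],"dr": [0,0,0],"jaw": 0.5},{"slide": [1,0,112],"dr": [0,0,0],"jaw": 0.5},{"slide": [1,0,120],"dr": [0,0,0],"jaw": 0.5},{"slide": [1,0,126],"dr": [0,0,0],"jaw": 0.5},{"slide": [1,0,132],"dr": [0,0,0],"jaw": 0.5},{"slide": [1,0,136],"dr": [0,0,0],"jaw": 0.5},{"slide": [1,0,138],"dr": [0,0,0],"jaw": 0.5},{"slide": [1,0,138],"dr": [0,0,0],"jaw": 0.5},{"slide": [1,0,138],"dr": [0,0,0],"jaw": 0.5}]' --force 8

```text
t: 14.7
tool_pos: [0.5487, 0.3586, 0.3024]
orientation: [-2.077, -2.356, -0.002]
force: [-0.2, 0.3, -0.9]
opening: 0.0623
gripper_force: 8.0
```

>>> servo_tool --increments '[{"slide": [0,0,2],"dr": [0,0,0],"jaw": 0.5},{"slide": [0,0,4],"dr": [0,0,0],"jaw": 0.5},{"slide": [0,0,6],"dr": [0,0,0],"jaw": 0.5},{"slide": [0,0,8],"dr": [0,0,0],"jaw": 0.5},{"slide": [0,0,10],"dr": [0,0,0],"jaw": 0.5},{"slide": [0,0,10],"dr": [0,0,0],"jaw": 0.5},{"slide": [0,0,10],"dr": [0,0,0],"jaw": 0.5}]'

```text
t: 15.4
tool_pos: [0.5486, 0.3585, 0.292]
orientation: [-2.077, -2.356, -0.001]
force: [0.6, -0.4, -1.0]
opening: 0.0622
gripper_force: 8.0
```

>>> servo_tool --increments '[{"slide": [0,0,1],"dr": [0,0,0],"jaw": 0.5},{"slide": [0,0,2],"dr": [0,0,0],"jaw": 0.5},{"slide": [0,0,2],"dr": [0,0,0],"jaw": 0.5},{"slide": [0,0,2],"dr": [0,0,0],"jaw": 0.5}]'

```text
t: 15.8
tool_pos: [0.5486, 0.3585, 0.2901]
orientation: [-2.077, -2.356, -0.001]
force: [-0.2, 0.2, -0.7]
opening: 0.0624
gripper_force: 8.0
```

>>> servo_tool --increments '[{"slide": [0,0,0.7],"dr": [0,0,0],"jaw": 0.5},{"slide": [0,0,1.5],"dr": [0,0,0],"jaw": 0.5},{"slide": [0,0,1.5],"dr": [0,0,0],"jaw": 0.5},{"slide": [0,0,1.5],"dr": [0,0,0],"jaw": 0.5}]' --force 5

```text
t: 16.2
tool_pos: [0.5485, 0.3585, 0.2886]
orientation: [-2.077, -2.356, -0.001]
force: [0.8, -0.5, -1.5]
opening: 0.0625
gripper_force: 5.0
```

>>> servo_tool --increments '[{"slide": [0,0,0.7],"dr": [0,0,0],"jaw": 0.5},{"slide": [0,0,1.5],"dr": [0,0,0],"jaw": 0.5},{"slide": [0,0,1.5],"dr": [0,0,0],"jaw": 0.5},{"slide": [0,0,1.5],"dr": [0,0,0],"jaw": 0.5}]'

```text
t: 16.6
tool_pos: [0.5487, 0.3585, 0.2874]
orientation: [-2.077, -2.356, -0.002]
force: [-0.0, -0.1, 0.7]
opening: 0.0626
gripper_force: 5.0
```

>>> servo_tool --increments '[{"slide": [0,0,0.5],"dr": [0,0,0],"jaw": 0.5},{"slide": [0,0,1],"dr": [0,0,0],"jaw": 0.5},{"slide": [0,0,1],"dr": [0,0,0],"jaw": 0.5},{"slide": [0,0,1],"dr": [0,0,0],"jaw": 0.5}]'

```text
t: 17.0
tool_pos: [0.5488, 0.3586, 0.287]
orientation: [-2.077, -2.357, -0.003]
force: [0.3, -0.2, 5.5]
opening: 0.0623
gripper_force: 5.0
```

```bash
python3 - <<'E'
from h import *
s=read_state();print(s["tool_pos"],s["force"],s["wrist_torque"],s["opening"])
im,d,W=cam("scene");save("scene3",im[120:240,300:460])
E
```

```text
[0.54880314 0.35862842 0.28699157] [ 0.32857759 -0.20366301  5.4568964 ] [-0.22150945  0.09436752  0.00106066] 0.06229616202906197
```

>>> servo_tool --increments '[{"slide": [0,0,0],"dr": [0,0,0],"jaw": 0.31},{"slide": [0,0,0],"dr": [0,0,0],"jaw": 0.29},{"slide": [0,0,0],"dr": [0,0,0],"jaw": 0.26},{"slide": [0,0,0],"dr": [0,0,0],"jaw": 0.24},{"slide": [0,0,0],"dr": [0,0,0],"jaw": 0.24}]'

```text
t: 17.55
tool_pos: [0.5485, 0.3585, 0.2859]
orientation: [-2.076, -2.356, -0.001]
force: [0.1, 0.7, 1.0]
opening: 0.0704
gripper_force: 0.0
```

```bash
python3 - <<'E'
from h import *
s=read_state();print(s["tool_pos"],s["force"],s["opening"])
im,d,W=cam("wrist");save("w3",im);np.savez("w3.npz",im=im,W=W)
Q=W.reshape(-1,3);q=Q[(np.hypot(Q[:,0]-.549,Q[:,1]-.358)<.033)&(Q[:,2]>.118)&(Q[:,2]<.135)]
print(len(q),np.percentile(q[:,2],[5,25,50,75,95]));A=np.c_[q[:,:2]-[.549,.358],np.ones(len(q))];print(np.linalg.lstsq(A,q[:,2],rcond=None)[0],cv2.minEnclosingCircle((q[:,:2]*1000).astype(np.float32)))
E
```

```text
[0.5484957  0.35848156 0.28587818] [0.05946161 0.68419549 1.03941145] 0.07041341038498643
3828 [0.11892314 0.12351475 0.12544085 0.12600026 0.12670263]
[-0.00402136  0.03716011  0.12417471] ((548.5543823242188, 357.6796875), 30.969402313232422)
```

View pics/w3.png

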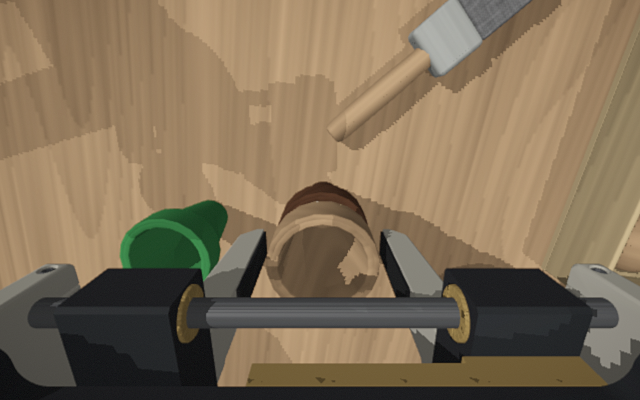

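The wrist view shows the pale beaker's mouth at (325,262), level and concentric in the dark one, with the fingers clear on both sides. I'll retreat straight up.

>>> servo_tool --increments '[{"slide": [0,0,-8],"dr": [0,0,0],"jaw": 0.24},{"slide": [0,0,-25],"dr": [0,0,0],"jaw": 0.24},{"slide": [0,0,-60],"dr": [0,0,0],"jaw": 0.24},{"slide": [0,0,-100],"dr": [0,0,0],"jaw": 0.1},{"slide": [0,0,-140],"dr": [0,0,0],"jaw": 0},{"slide": [0,0,-170],"dr": [0,0,0],"jaw": 0},{"slide": [0,0,-180],"dr": [0,0,0],"jaw": 0},{"slide": [0,0,-180],"dr": [0,0,0],"jaw": 0}]'

```text
t: 18.4
tool_pos: [0.5488, 0.3584, 0.4692]
orientation: [2.077, 2.356, 0.009]
force: [-0.2, -0.7, 0.1]
opening: 0.0928
gripper_force: 0.0
```

```bash
python3 - <<'E'
from h import *
im,d,W=cam("wrist")
Q=W.reshape(-1,3);q=Q[(np.hypot(Q[:,0]-.549,Q[:,1]-.358)<.034)]
t=q[(q[:,2]>.121)&(q[:,2]<.135)];print(len(t),np.median(t[:,2]),np.linalg.lstsq(np.c_[t[:,:2]-[.549,.358],np.ones(len(t))],t[:,2],rcond=None)[0],cv2.minEnclosingCircle((t[:,:2]*1000).astype(np.float32)))
im,d,W=cam("scene");save("scene4",cv2.resize(im[110:270,230:460],None,fx=3,fy=3))
E
```

```text
956 0.12560941717160745 [0.0023953  0.01064043 0.12535427] ((548.3837890625, 357.7256774902344), 30.887346267700195)
```

View pics/scene4.png

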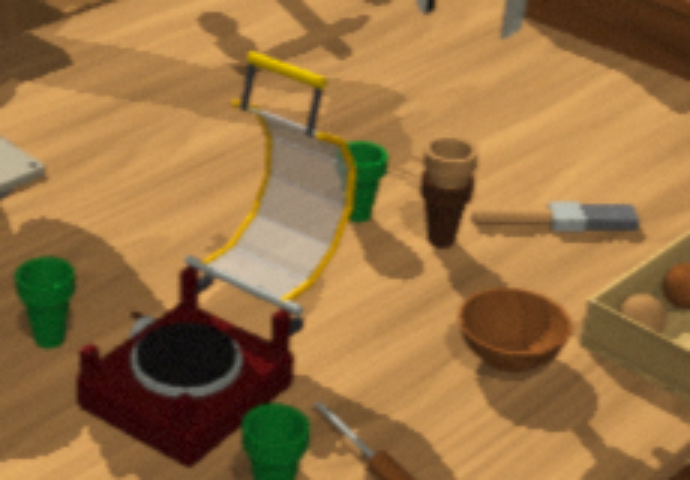

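The crop shows the guard open at (290,200), the pale beaker nested upright in the dark one at (448,190), and everything else still in place. The pale beaker's underside is about 38 mm up, inside the 31–41 mm range for a seated fit, and its mouth is level.

```bash
python3 -c "
from plant import *
print(close_job())"
```

```text
the job is handed in; nothing more can be done
None
```

The job is handed in at about 18.5 s: the guard stands open on its own, and the pale beaker sits upright in the dark one about 38 mm up, inside the seated range. It was set down with about 5.5 N of contact force, and nothing else in the final scene view looked moved.

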